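# Replace the cracked tweeter collar in a coaxial car speaker

### The job

The tweeter of this car speaker rattles because the brown plastic collar at the bottom of its centre post has cracked. Lift off the tweeter and then the aluminium spacer and stand both upright on the blue mat, then put the cracked collar in the red scrap tray and rebuild the post: the new yellow collar from the grey tray first, then the spacer, then the tweeter, each turned so that the flat of its bore meets the flat of the post and sliding fully home. Never tip the tweeter over, and leave the blue ring in the grey tray where it lies.

Things in the scene. Friction and masses are not known exactly. Their poses are not given: they have to be found in the camera images.
- tweeter: Tweeter: black round pod with silver dome, 36 mm diameter, 31 mm high (straight black side up to 27 mm), 70 g. Origin: centre of its underside; z up. A blind D bore opens below: 17 mm diameter, 18 mm deep, its flat 5.2 mm from the axis on the part's own +x side, where a white bar marks the top. At the start it tops the stack on the post, its underside 32 mm above the seat.
- spacer: Spacer: aluminium collar, 46 mm diameter, 16 mm high, 60 g, red index line on the top rim. Origin: centre of its underside; z up. D-shaped through bore, 17 mm diameter with its flat 5.2 mm from the axis on the part's own +x side, where the red line is. At the start it is on the post under the tweeter, its underside 16 mm above the seat.
- old_collar: Cracked collar: brown plastic collar with a 4 mm wide crack through its wall, 56 mm diameter, 16 mm high, 30 g. Origin: centre of its underside. Same D bore as the spacer, flat on its own +x side (white index line). At the start it sits on the seat of the post, under spacer and tweeter; its rim shows from above.
- new_collar: New collar: yellow plastic collar, uncracked, 56 mm diameter, 16 mm high, 30 g, black index line on the top rim. Origin: centre of its underside; z up. D-shaped through bore, 17 mm diameter with its flat 5.2 mm from the axis on the part's own +x side, where the black line is. It lies flat in the grey tray, turned anyhow.
- blue_ring: Blue plastic ring for another speaker, plain round 28 mm bore, 50 mm diameter, 12 mm high. Origin: centre of its underside. It lies flat in the grey tray beside the new collar (about 90 mm between centres) and is to stay there.
- post_seat (a point): Centre of the post's seat: the flat aluminium pole top (39 mm diameter) on which the lowest collar rests, 70 mm above the bench. z up. From it a steel D-section post rises 46 mm: 14 mm diameter, flat 4 mm from the axis facing this point's +x; its top 7 mm taper to 5.6 mm across. A part on it has 1.2 mm sideways play and about 0.2 rad turning play either way.
- speaker: Car speaker in its fixed round cradle, 170 mm across. Origin: on the bench under the post; x as the post's, towards the white terminal block. The black cone lies 10 to 29 mm below the seat out to 60 mm from the axis; beyond, frame and rubber edge stand no higher than the seat, save two small blue jaws with screws (68 to 84 mm out on the +y and -y sides, 8 mm above the seat).
- mat: Blue mat for parts taken off, 180 mm along its own x by 130 mm along its y, 3 mm thick, fixed to the bench, empty at the start. Origin: centre of its underside, on the bench.
- scrap_tray: Red open scrap tray, 170 mm along its own x by 150 mm along its y, 28 mm high, walls and floor 4 mm, fixed, empty at the start. Origin: centre of its underside.
- spare_tray: Grey low tray of spare parts, 190 mm along its own x by 150 mm along its y, 14 mm high, walls and floor 4 mm, fixed. Origin: centre of its underside. The new collar and the blue ring lie on its floor, side by side along its x.

How it is judged:
By the outcome, as a careful person would: the job done as asked, in the order asked, and still so for the second after the job is handed in, with the robot touching nothing.
It also fails if it takes over 149 s, if anything falls off the work surface, if the arm or the gripper's body presses on something with over 40 N, if the wrist force passes 120 N, or if a joint passes its speed limit or range.

### The arm

A 6-joint arm with a two-finger parallel gripper is mounted at the origin on the work surface. World frame = base frame: x ahead of the robot, y to its left, z up, the work surface at z = 0. Lengths are in m, angles in rad, forces in N, time in s.
With the tool pointing down it reaches from about 0.3 to 0.775 m from the base axis. Payload 14.6 kg.
Tool frame: the origin (TCP) lies at the very end of the fingers, on their centre line; the grasp point (between the pads) lies 19 mm behind it; z points along the fingers, y is the line along which they close (so a half turn about z gives the same grasp; the last joint's range is limited). The gripper opens to 94 mm and grips with 3 to 60 N. Pads are 16 mm wide; open, the fingers measure 119 mm over their backs; the gripper's body (75 mm by 177 mm) begins 78 mm behind the grasp point.
Start: joints at [-1.329, 0.3, 1.521, -0, 1.321, -0.067], TCP at [0.167, -0.524, 0.205] pointing down, gripper open.
Joint ranges: [-3.03, 3.03], [-0.79, 2.21], [0.23, 2.52], [-1.04, 4.18], [0, 3.07], [-2.55, 2.55]. Speed limits (rad/s): [2.22, 2.22, 2.57, 3.14, 3.14, 3.14].

### API

Orientations are given as [roll, pitch, yaw] about the fixed x, y, z axes, in that order (R = Rz(yaw) Ry(pitch) Rx(roll)).
In Python, from station import ctrl gives the robot as it stands.
- The arm moves only by the tool move_arm, never from a script. Its argument "increments" is a list of rows, each a list of 7 numbers: the opening, from 0 (shut) to 1 (fully open), then the shift along the tool's x, y, z in units of 50 mm (1.0 is 50 mm), then the turn, a rotation vector about the tool's x, y, z in rad. In form: [[claw, tx, ty, tz, rx, ry, rz], ...]. A call has 1 to 20 rows; each row shifts and turns the commanded pose from where the row before left it, along the tool's axes as they then stand; what a row does not reach is not made up. A row lasts 1/10 s, in which the tool goes at most 50 mm and 8.59 degrees, less where a joint would pass 70% of its speed; a pose out of reach is approached as far as the arm can. A call is refused whole if a number of a shift passes 1 or a number of a turn 0.15, either way. A call with a gripper value outside its range is refused whole. The fingers move at their own pace and stop on an object; "force" is the grip in N (left out, the last holds). Time passes only in rows, so rows that do not move let the fingers close. It gives the time, the measured TCP pose, the force, the opening and the grip force at its end, in the units of the state.
- ctrl.get_obs(): the state, without advancing time (a new reading comes with each control period).
- ctrl.camera(name): name is "side" or "top" or "wrist"; returns a dict with "color" (384x512x3 uint8, blue, green, red), "K" (3x3 intrinsics, pixels), "distortion" ([k1, k2, p1, p2, k3] as OpenCV has them; the pictures are not rectified), "pose" (4x4, takes a point from camera to world coordinates); the wrist camera has in their place "tool_from_camera" (4x4, takes a point from camera to tool coordinates, whose origin is the TCP and whose axes are the flange's). Camera axes: x right, y down, z forward; pixel columns grow to the right and rows downward; lengths in m; the calibration is good to about 2 mm. A picture is of the moment at which its call begins: read the wrist's pose just before it. There is no depth.
- ctrl.hand_in(): hands the job in; it is judged then, once.
Trained networks look in a picture, given as the dict that the camera call returned (one of the last four; its "shot" number tells which), for a name from the list of things; names that differ only in an ending like _2 or _b are one class to them, and where a whole thing is asked for, a point or a joint stands for the part that bears it (a point fixed in the world has none). Each returns a list of dicts, best first, with "conf" (0 to 1); they miss things now and then, are a little off and sometimes report something else, mostly with a low value. They report only what shows in the picture. A call takes as long as a camera call.
- ctrl.cut_out(name, picture): "mask" (384x512 bool, what is visible of it) and "centre" ([row, column] in pixels, amid what is visible of it).
The state is a dict: "time_s": time; "qpos": joint angles; "joint_vel": joint speeds; "tau": joint torques, N m; "ee_pos": TCP position; "eef_rot": TCP orientation; "force": force on the tool from outside, world axes, zero at the start; "moment": the same for the moment, N m; "grip_width": finger opening in m; "grip_force": force on a finger pad.
Only numpy, scipy, OpenCV 4.12 (cv2) and the standard library are available. Lean on these libraries where they do the work, as an engineer would, in place of code of your own. Each camera call takes 0.05 s, during which the arm holds its last target. There are 200 camera calls.

## Working session

There is one attempt and no reset: what is moved stays moved. The work goes in short steps, Python scripts to look and compute and a tool call to move; the robot and the scene stay as the last step left them, time stands still between calls to the robot, and variables do not carry over. Pictures are saved under pics/ and viewed, at most 14 in all, crops included, and the job is handed in when it is done.

Besides the shell and the picture viewer there is one more tool, called after "Request:" as a command line: name --pt "numbers of a row" for each row, then --argument value for the rest. move_arm: Moves the arm, as the interface text tells. Its arguments: {"type":"object","properties":{"increments":{"type":"array","items":{"type":"array","items":{"type":"number"}}},"force":{"type":"number"}},"required":["increments"]}

```bash
ls; mkdir -p pics
python3 - <<'E'
from station import ctrl
import cv2,numpy as np
o=ctrl.get_obs();print(o)
for n in ["top","side"]:
    p=ctrl.camera(n);cv2.imwrite(f"pics/{n}0.png",p["color"]);print(n,p["K"].tolist(),p["distortion"],p["pose"].tolist())
    for t in ["tweeter","spacer","old_collar","new_collar","blue_ring","speaker","mat","scrap_tray","spare_tray"]:
        r=ctrl.cut_out(t,p);print(t,[(round(x["conf"],2),np.round(x["centre"],1).tolist(),int(x["mask"].sum())) for x in r[:2]])
p=ctrl.camera("wrist");print(p["tool_from_camera"],p["K"])
E
```

```text
pics
{'time_s': 0.0, 'qpos': array([-1.32862413e+00,  3.00471446e-01,  1.52157058e+00,  6.68075271e-06,
        1.32074289e+00, -6.66094434e-02]), 'joint_vel': array([-1.25382429e-03,  3.42828545e-05,  1.59550616e-04, -6.51722930e-04,
       -7.54130612e-04, -2.77891403e-04]), 'tau': array([-1.37742762e-03, -5.31807840e+01, -3.52734876e+01,  7.07960827e-02,
        2.44811102e-02, -9.80494201e-05]), 'ee_pos': array([ 0.16707295, -0.5237265 ,  0.2048906 ]), 'eef_rot': array([-3.14040346e+00, -8.58140728e-05,  3.08779937e-01]), 'force': array([-0.29271026,  0.16622124,  0.12243342]), 'moment': array([-0.01634159, -0.00265292, -0.02817761]), 'grip_force': 0.0, 'grip_width': 0.09371754667437068}
top [[394.7401457000266, 0.0, 256.0001720817831], [0.0, 394.7401457000266, 194.78314009006692], [0.0, 0.0, 1.0]] [0.01601169 0.         0.         0.         0.        ] [[-0.02143699620446188, -0.9915226459698044, 0.128153414791678, 0.3781047134119812], [-0.9997024992186353, 0.02275043616540926, 0.008793788165416592, -0.01183437209344155], [-0.011634786192469087, -0.12792677664711802, -0.9917153
[... 860 characters left out ...]
68, [317.7, 224.0], 266)]
old_collar [(0.69, [326.3, 222.5], 234)]
new_collar [(0.76, [187.3, 253.0], 215)]
blue_ring [(0.72, [190.8, 277.1], 156)]
speaker [(0.61, [334.7, 225.2], 5569)]
mat [(0.95, [146.2, 274.9], 951)]
scrap_tray [(0.89, [250.2, 242.3], 3661)]
spare_tray [(0.87, [194.2, 266.5], 1888)]
[[ 5.33972125e-04 -9.61079283e-01 -2.76272198e-01  8.10548299e-02]
 [ 9.99999763e-01  3.93003674e-04  5.65617209e-04 -1.52935177e-04]
 [-4.35026993e-04 -2.76272434e-01  9.61079265e-01 -1.79416666e-01]
 [ 0.00000000e+00  0.00000000e+00  0.00000000e+00  1.00000000e+00]] [[314.03959613   0.         260.17944969]
 [  0.         314.03959613 184.72458676]
 [  0.           0.           1.        ]]
```

View pics/top0.png

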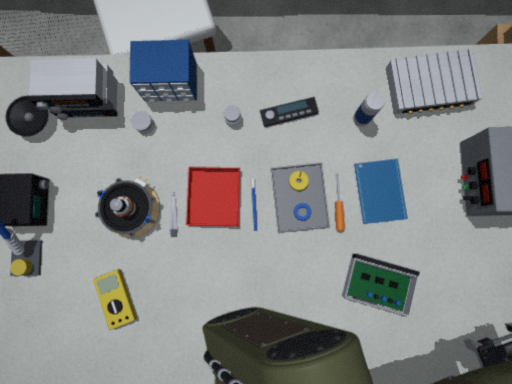

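View pics/side0.png

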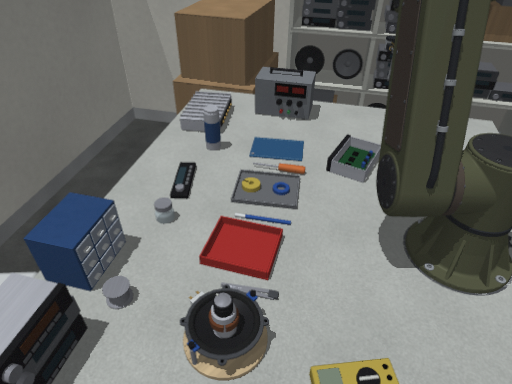

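```bash
cat > h.py <<'E'
from station import ctrl
import cv2,numpy as np
from scipy.spatial.transform import Rotation as R
def T(o):
    M=np.eye(4);M[:3,:3]=R.from_euler('xyz',o['eef_rot']).as_matrix();M[:3,3]=o['ee_pos'];return M
def shot(n,save=None):
    o=ctrl.get_obs();p=ctrl.camera(n)
    p['P']=p['pose'] if n!='wrist' else T(o)@p['tool_from_camera']
    if save: cv2.imwrite('pics/'+save,p['color'])
    return p
def world(p,uv,z):
    u=cv2.undistortPoints(np.array([uv],float).reshape(-1,1,2),p['K'],p['distortion']).reshape(-1,2)
    d=np.c_[u,np.ones(len(u))]@p['P'][:3,:3].T;c=p['P'][:3,3]
    return c+d*((z-c[2])/d[:,2])[:,None]
def proj(p,X):
    M=np.linalg.inv(p['P']);rv,_=cv2.Rodrigues(M[:3,:3])
    return cv2.projectPoints(np.array(X,float).reshape(-1,1,3),rv,M[:3,3],p['K'],p['distortion'])[0].reshape(-1,2)
def goal(xyz,yaw):
    "rows-free: shift in current tool axes (units 50mm) and yaw turn about tool z, to reach xyz with tool down, yaw"
    o=ctrl.get_obs();t=T(o);d=t[:3,:3].T@(np.array(xyz)-t[:3,3])/0.05
    w=(R.from_matrix(t[:3,:3]).inv()*R.from_euler('xyz',[np.pi,0,yaw])).as_rotvec()
    print('shift units',np.round(d,2),'rotvec',np.round(w,3),'from',np.round(o['ee_pos'],4),np.round(o['eef_rot'],3),'t',round(o['time_s'],2))
E
python3 - <<'E'
from h import *
p=shot('top')
for n,uv,z in [('tweeter',(118,204),.13),('speaker',(126,207),.06),('term?',(140,184),.06),('term2',(150,189),.06),('jaw',(106,191),.07),('new',(299,181),.02),('ring',(302,212),.016),('mat',(381,191),.003)]:
    print(n,np.round(world(p,uv,z)[0],3))
for t in ['mat','scrap_tray']:
    m=ctrl.cut_out(t,p)[0]['mask'].astype(np.uint8);c,s,a=cv2.minAreaRect(cv2.findNonZero(m));b=cv2.boxPoints((c,s,a));z=.003 if t=='mat' else .028
    print(t,np.round(world(p,b,z)[:,:2],3).tolist(),np.round(world(p,[c],z),3))
goal([.35,.36,.30],0)
E
```

```text
tweeter [0.494 0.357 0.13 ]
speaker [0.493 0.36  0.06 ]
term? [0.557 0.322 0.06 ]
term2 [0.542 0.294 0.06 ]
jaw [0.538 0.413 0.07 ]
new [ 0.561 -0.127  0.02 ]
ring [ 0.472 -0.133  0.016]
mat [ 0.529 -0.367  0.003]
mat [[0.614, -0.291], [0.63, -0.424], [0.449, -0.438], [0.433, -0.308]] [[ 0.53  -0.365  0.003]]
scrap_tray [[0.439, 0.202], [0.613, 0.198], [0.605, 0.044], [0.432, 0.052]] [[0.521 0.124 0.028]]
shift units [  8.86 -15.73  -1.89] rotvec [ 0.    -0.     0.309] from [ 0.1672 -0.524   0.2055] [3.142 0.    0.309] t 1.2
```

Request:
move_arm --pt "1 0.66 -0.38 -0.06 0 0 0" --pt "1 0.66 -0.38 -0.06 0 0 0" --pt "1 0.66 -0.38 -0.06 0 0 0" --pt "1 0.66 -0.38 -0.06 0 0 0" --pt "1 0.66 -0.38 -0.06 0 0 0" --pt "1 0.66 -0.38 -0.06 0 0 0" --pt "1 0.66 -0.38 -0.06 0 0 0" --pt "1 0.66 -0.38 -0.06 0 0 0" --pt "1 0.66 -0.38 -0.06 0 0 0" --pt "1 0.66 -0.38 -0.06 0 0 0" --pt "1 0.66 -0.38 -0.06 0 0 0" --pt "1 0.66 -0.38 -0.06 0 0 0" --pt "1 0.66 -0.38 -0.06 0 0 0" --pt "1 0.66 -0.38 -0.06 0 0 0" --pt "1 0 0 0 0 0 0" --pt "1 0 0 0 0 0 0" --pt "1 0 0 0 0 0 0"

```text
time_s: 2.9
ee_pos: [0.526, -0.1308, 0.2473]
eef_rot: [-3.142, 0.0, 0.308]
force: [-0.5, 0.6, 0.4]
grip_width: 0.094
grip_force: 0.0
```

Run:
```python
from h import *
p=shot('wrist','w1.png')
for t in ['new_collar','blue_ring','mat']:
    for r in ctrl.cut_out(t,p)[:1]:
        m=r['mask'];e=cv2.fitEllipse(max(cv2.findContours(m.astype(np.uint8),0,1)[0],key=len))
        print(t,r['conf'],m.sum(),np.round(e[0],1),np.round(world(p,[e[0]],{'new_collar':.02,'blue_ring':.016,'mat':.003}[t]),4))
goal([.49,.29,.30],.309)
```

```text
new_collar 0.96 1470 [267.5 128.7] [[ 0.5658 -0.1279  0.02  ]]
blue_ring 0.73 793 [252.  192.7] [[ 0.4764 -0.1349  0.016 ]]
mat 0.98 10409 [421.4 195.1] [[ 0.5421 -0.3665  0.003 ]]
shift units [ 1.86 -8.24 -1.05] rotvec [ 0.    -0.    -0.001] from [ 0.5261 -0.1309  0.2475] [ 3.141 -0.     0.308] t 3.1
```

View pics/w1.png

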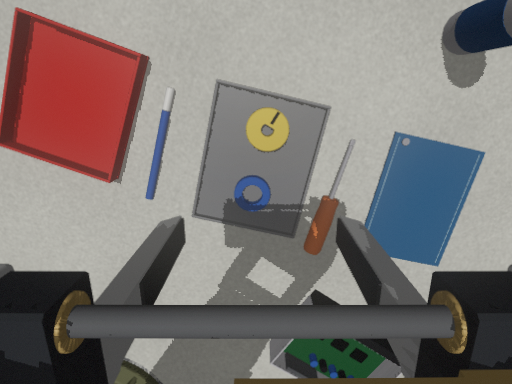

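Request:
move_arm --pt "1 0.13 -0.68 0 0 0 0" --pt "1 0.13 -0.68 0 0 0 0" --pt "1 0.13 -0.68 0 0 0 0" --pt "1 0.13 -0.68 0 0 0 0" --pt "1 0.13 -0.68 0 0 0 0" --pt "1 0.13 -0.68 0 0 0 0" --pt "1 0.13 -0.68 0 0 0 0" --pt "1 0.13 -0.68 0 0 0 0" --pt "1 0.13 -0.68 0 0 0 0" --pt "1 0.13 -0.68 0 0 0 0" --pt "1 0.13 -0.68 0 0 0 0" --pt "1 0.13 -0.68 0 0 0 0" --pt "1 0.13 -0.68 0 0 0 0" --pt "1 0.13 -0.68 0 0 0 0" --pt "1 0 0 0 0 0 0" --pt "1 0 0 0 0 0 0" --pt "1 0 0 0 0 0 0"

```text
time_s: 4.8
ee_pos: [0.4688, 0.35, 0.2475]
eef_rot: [3.141, -0.0, 0.308]
force: [-0.2, 0.4, 0.1]
grip_width: 0.0942
grip_force: 0.0
```

Run:
```python
from h import *
p=shot('wrist','w2.png')
for t,z in [('tweeter',.125),('spacer',.102),('old_collar',.086),('speaker',.06)]:
    for r in ctrl.cut_out(t,p)[:1]:
        m=r['mask'];e=cv2.fitEllipse(max(cv2.findContours(m.astype(np.uint8),0,1)[0],key=len))
        print(t,r['conf'],m.sum(),np.round(e[0],1),np.round(world(p,[e[0]],z),4))
print(ctrl.get_obs()['ee_pos'])
```

```text
tweeter 0.88 1116 [256.7 150.5] [[0.4952 0.3619 0.125 ]]
spacer 0.89 381 [256.6 148. ] [[0.4938 0.3618 0.102 ]]
old_collar 0.58 437 [257.  145.1] [[0.4945 0.3617 0.086 ]]
speaker 0.9 12343 [258.9 135.8] [[0.5015 0.362  0.06  ]]
[0.46874919 0.3503844  0.24764235]
```

View pics/w2.png

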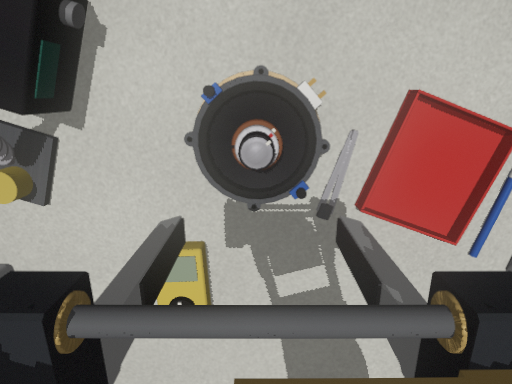

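Run:
```python
from h import *
p=shot('wrist')
m={}
J=world(p,[(211,92),(300,190)],.076)[:,:2];print('jaws',J.round(4),'mid',J.mean(0),'post yaw',np.arctan2(*(J[0]-J[1])[::-1])-np.pi/2)
c=np.array([.4948,.3618]);t=world(p,[(310,95)],.06)[0,:2]-c;print('term',np.arctan2(t[1],t[0]),np.hypot(*t))
i=p['color'][100:190,210:305];a=cv2.resize(i,None,fx=6,fy=6,interpolation=3)
cv2.imwrite('pics/w2c.png',a)
```

```text
jaws [[0.5325 0.4261]
 [0.4579 0.298 ]] mid [0.49521302 0.36205072] post yaw -0.5277752302618353
term -0.5373127607840545 0.07893190560989446
```

View pics/w2c.png

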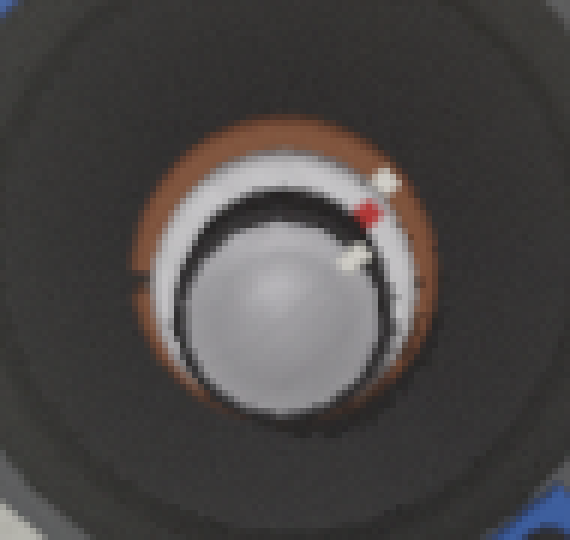

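Request:
move_arm --pt "1 0.29 -0.03 0.25 0 0 0" --pt "1 0.28 -0.03 0.25 0 0 0" --pt "1 0 0 0.25 0 0 -0.123" --pt "1 0 0 0.25 0 0 -0.123" --pt "1 0 0 0 0 0 -0.123" --pt "1 0 0 0 0 0 -0.123" --pt "1 0 0 0 0 0 0" --pt "1 0 0 0 0 0 0" --pt "1 0 0 0 0 0 0"

```text
time_s: 6.0
ee_pos: [0.4948, 0.3625, 0.1975]
eef_rot: [3.142, -0.0, 0.798]
force: [-0.3, -0.2, 0.1]
grip_width: 0.0939
grip_force: 0.0
```

```bash
cat >> h.py <<'E'
def ell(p,t,z):
    r=ctrl.cut_out(t,p)
    if not r: print(t,'none');return
    m=r[0]['mask'];c=max(cv2.findContours(m.astype(np.uint8),0,1)[0],key=cv2.contourArea);e=cv2.fitEllipse(cv2.convexHull(c))
    w=world(p,[e[0]],z)[0];t_=np.linalg.inv(T(ctrl.get_obs()))@np.r_[w,1]
    print(t,round(r[0]['conf'],2),int(m.sum()),'px',np.round(e[0],1),np.round(e[1],1),'world',np.round(w,4),'tool mm',np.round(t_[:3]*1e3,1))
    return w
E
python3 - <<'E'
from h import *
p=shot('wrist','w3.png')
ell(p,'tweeter',.129);ell(p,'spacer',.102);ell(p,'old_collar',.086)
goal([.495,.362,.105],.8)
E
```

```text
tweeter 0.74 1623 px [260.1 192.6] [42.9 48. ] world [0.4969 0.3644 0.129 ] tool mm [ 2.9  0.2 68.5]
spacer 0.56 509 px [259.3 186.6] [48.8 54.2] world [0.4945 0.363  0.102 ] tool mm [ 0.2 -0.5 95.5]
old_collar 0.7 575 px [259.8 180.5] [56.5 58.2] world [0.4958 0.3637 0.086 ] tool mm [  1.6  -0.  111.5]
shift units [-0.    0.01  1.85] rotvec [ 0. -0. -0.] from [0.4947 0.3625 0.1975] [ 3.142 -0.     0.8  ] t 6.2
```

View pics/w3.png

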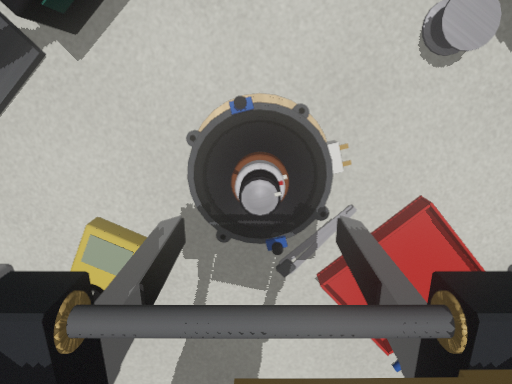

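Request:
move_arm --pt "1 0.02 0 0.4 0 0 0" --pt "1 0 0 0.4 0 0 0" --pt "1 0 0 0.4 0 0 0" --pt "1 0 0 0.4 0 0 0" --pt "1 0 0 0.25 0 0 0" --pt "1 0 0 0 0 0 0" --pt "0 0 0 0 0 0 0" --pt "0 0 0 0 0 0 0" --pt "0 0 0 0 0 0 0" --pt "0 0 0 0 0 0 0" --pt "0 0 0 0 0 0 0" --pt "0 0 0 0 0 0 0" --pt "0 0 0 0 0 0 0" --pt "0 0 0 0 0 0 0" --pt "0 0 0 0 0 0 0" --force 12

```text
time_s: 7.7
ee_pos: [0.4954, 0.3632, 0.1049]
eef_rot: [-3.142, 0.0, 0.801]
force: [-0.5, 0.2, 0.2]
grip_width: 0.0357
grip_force: 12.0
```

Request:
move_arm --pt "0 0 0 -0.15 0 0 0" --pt "0 0 0 -0.15 0 0 0" --pt "0 0 0 -0.2 0 0 0" --pt "0 0 0 -0.3 0 0 0" --pt "0 0 0 -0.3 0 0 0" --pt "0 0 0 -0.3 0 0 0" --pt "0 0 0 -0.3 0 0 0" --pt "0 0 0 -0.3 0 0 0" --pt "0 0 0 0 0 0 0" --pt "0 0 0 0 0 0 0"

```text
time_s: 8.7
ee_pos: [0.4954, 0.3632, 0.2051]
eef_rot: [3.142, -0.0, 0.801]
force: [0.5, 0.2, -0.5]
grip_width: 0.0353
grip_force: 12.0
```

Run:
```python
from h import *
goal([.49,-.365,.205],.8)
```

```text
shift units [-10.53  10.06  -0.  ] rotvec [ 0.    -0.     0.001] from [0.4954 0.3632 0.2051] [ 3.142 -0.     0.801] t 8.7
```

Request:
move_arm --pt "0 -0.2 0.2 0 0 0 0" --pt "0 -0.4 0.4 0 0 0 0" --pt "0 -0.58 0.56 0 0 0 0" --pt "0 -0.58 0.56 0 0 0 0" --pt "0 -0.58 0.56 0 0 0 0" --pt "0 -0.58 0.56 0 0 0 0" --pt "0 -0.58 0.56 0 0 0 0" --pt "0 -0.58 0.56 0 0 0 0" --pt "0 -0.58 0.56 0 0 0 0" --pt "0 -0.58 0.56 0 0 0 0" --pt "0 -0.58 0.56 0 0 0 0" --pt "0 -0.58 0.56 0 0 0 0" --pt "0 -0.58 0.56 0 0 0 0" --pt "0 -0.58 0.56 0 0 0 0" --pt "0 -0.58 0.56 0 0 0 0" --pt "0 -0.58 0.56 0 0 0 0" --pt "0 -0.58 0.56 0 0 0 0" --pt "0 -0.58 0.56 0 0 0 0" --pt "0 -0.4 0.4 0 0 0 0" --pt "0 -0.25 0.1 0 0 0 0"

```text
time_s: 10.7
ee_pos: [0.4886, -0.3671, 0.2037]
eef_rot: [-3.14, 0.0, 0.799]
force: [-0.6, 1.0, -1.7]
grip_width: 0.0354
grip_force: 12.0
```

Request:
move_arm --pt "0 0 0 0 0 0 0" --pt "0 0 0 0 0 0 0"

```text
time_s: 10.9
ee_pos: [0.4897, -0.364, 0.2048]
eef_rot: [-3.141, -0.0, 0.801]
force: [0.2, 0.7, -0.4]
grip_width: 0.0358
grip_force: 12.0
```

Run:
```python
from h import *
p=shot('wrist','w4.png')
ell(p,'tweeter',.23)
m=ctrl.cut_out('mat',p)[0]['mask'].astype(np.uint8);b=cv2.boxPoints(cv2.minAreaRect(cv2.findNonZero(m)));print(world(p,b,.003)[:,:2].round(3).tolist())
goal([.49,-.365,.007],.8)
```

```text
tweeter 0.68 3861 px [260.8 242.3] [65.9 75.6] world [ 0.4932 -0.3613  0.23  ] tool mm [  3.8   0.5 -24.8]
[[0.434, -0.307], [0.613, -0.294], [0.631, -0.422], [0.442, -0.449]]
shift units [-0.02  0.01  3.96] rotvec [ 0.    -0.     0.002] from [ 0.4903 -0.3638  0.2052] [ 3.141 -0.     0.802] t 11.05
```

View pics/w4.png

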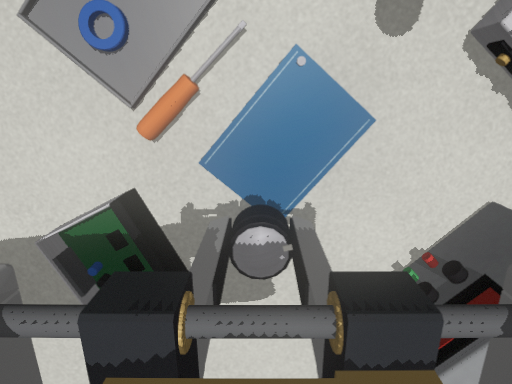

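Request:
move_arm --pt "0 0 0 0.3 0 0 0" --pt "0 0 0 0.5 0 0 0" --pt "0 0 0 0.5 0 0 0" --pt "0 0 0 0.5 0 0 0" --pt "0 0 0 0.5 0 0 0" --pt "0 0 0 0.5 0 0 0" --pt "0 0 0 0.5 0 0 0" --pt "0 0 0 0.3 0 0 0" --pt "0 0 0 0.2 0 0 0" --pt "0 0 0 0.1 0 0 0" --pt "0 0 0 0 0 0 0" --pt "0 0 0 0.02 0 0 0" --pt "0 0 0 0.02 0 0 0" --pt "0 0 0 0 0 0 0"

```text
time_s: 12.45
ee_pos: [0.4901, -0.3651, 0.0084]
eef_rot: [3.141, -0.0, 0.801]
force: [-0.2, -0.3, -1.8]
grip_width: 0.0358
grip_force: 12.0
```

Request:
move_arm --pt "0 0 0 0.02 0 0 0" --pt "0 0 0 0.01 0 0 0" --pt "0 0 0 0.01 0 0 0" --pt "0 0 0 0 0 0 0" --pt "0 0 0 0 0 0 0"

```text
time_s: 12.95
ee_pos: [0.49, -0.3649, 0.006]
eef_rot: [-3.142, 0.0, 0.801]
force: [0.0, -0.3, -0.4]
grip_width: 0.0353
grip_force: 12.0
```

Request:
move_arm --pt "0 0 0 0.01 0 0 0" --pt "0 0 0 0 0 0 0" --pt "0 0 0 0.01 0 0 0" --pt "0 0 0 0 0 0 0" --pt "0 0 0 0 0 0 0"

```text
time_s: 13.45
ee_pos: [0.4901, -0.365, 0.0059]
eef_rot: [3.141, 0.0, 0.801]
force: [-4.4, 3.4, 10.3]
grip_width: 0.0363
grip_force: 12.0
```

Request:
move_arm --pt "0 0 0 -0.01 0 0 0" --pt "0.7 0 0 0 0 0 0" --pt "0.7 0 0 0 0 0 0" --pt "0.7 0 0 0 0 0 0" --pt "0.7 0 0 0 0 0 0" --pt "0.7 0 0 0 0 0 0" --pt "0.7 0 0 -0.2 0 0 0" --pt "0.7 0 0 -0.6 0 0 0" --pt "0.7 0 0 -0.6 0 0 0" --pt "0.7 0 0 -0.6 0 0 0" --pt "0.7 0 0 -0.6 0 0 0" --pt "0.7 0 0 -0.6 0 0 0" --pt "0.7 0 0 -0.6 0 0 0" --pt "0.7 0 0 -0.2 0 0 0" --pt "0.7 0 0 0 0 0 0" --pt "0.7 0 0 0 0 0 0"

```text
time_s: 15.05
ee_pos: [0.4897, -0.3646, 0.2041]
eef_rot: [-3.14, 0.0, 0.801]
force: [0.0, -0.5, -0.1]
grip_width: 0.0657
grip_force: 0.0
```

Run:
```python
from h import *
p=shot('wrist','w5.png')
ell(p,'tweeter',.030)
goal([.4955,.3633,.205],.8)
```

```text
tweeter 0.56 805 px [261.3 166.5] [30.3 33.3] world [ 0.4914 -0.3647  0.03  ] tool mm [  1.2   1.8 173.7]
shift units [ 10.53 -10.05  -0.  ] rotvec [-0.003  0.     0.001] from [ 0.4896 -0.3646  0.2037] [-3.139  0.     0.801] t 15.15
```

View pics/w5.png

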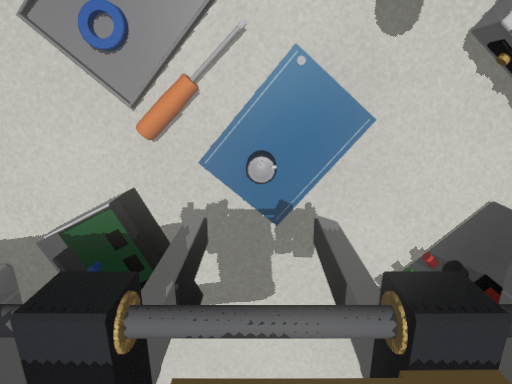

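Request:
move_arm --pt "1 0.33 -0.25 0 0 0 0" --pt "1 0.4 -0.4 0 0 0 0" --pt "1 0.58 -0.56 0 0 0 0" --pt "1 0.58 -0.56 0 0 0 0" --pt "1 0.58 -0.56 0 0 0 0" --pt "1 0.58 -0.56 0 0 0 0" --pt "1 0.58 -0.56 0 0 0 0" --pt "1 0.58 -0.56 0 0 0 0" --pt "1 0.58 -0.56 0 0 0 0" --pt "1 0.58 -0.56 0 0 0 0" --pt "1 0.58 -0.56 0 0 0 0" --pt "1 0.58 -0.56 0 0 0 0" --pt "1 0.58 -0.56 0 0 0 0" --pt "1 0.58 -0.56 0 0 0 0" --pt "1 0.58 -0.56 0 0 0 0" --pt "1 0.58 -0.56 0 0 0 0" --pt "1 0.58 -0.56 0 0 0 0" --pt "1 0.58 -0.56 0 0 0 0" --pt "1 0.3 -0.25 0 0 0 0" --pt "1 0.22 -0.19 0 0 0 0"

```text
time_s: 17.15
ee_pos: [0.4952, 0.3642, 0.2039]
eef_rot: [-3.141, 0.002, 0.802]
force: [0.5, -0.5, 0.1]
grip_width: 0.0938
grip_force: 0.0
```

Request:
move_arm --pt "1 0 0 0 0 0 0" --pt "1 0 0 0 0 0 0" --pt "1 0 0 0 0 0 0"

```text
time_s: 17.45
ee_pos: [0.496, 0.3618, 0.2055]
eef_rot: [3.142, 0.0, 0.8]
force: [0.0, -0.6, -0.0]
grip_width: 0.094
grip_force: 0.0
```

Run:
```python
from h import *
p=shot('wrist')
cv2.imwrite('pics/w6.png',cv2.resize(p['color'][130:240,200:320],None,fx=5,fy=5,interpolation=3))
ell(p,'spacer',.102);ell(p,'old_collar',.086)
goal([.4955,.3633,.088],.8)
```

```text
spacer 0.57 1676 px [258.5 183.2] [48.  49.8] world [0.4958 0.3636 0.102 ] tool mm [  1.   -1.3 103.7]
old_collar 0.81 554 px [258.2 178.6] [54.9 56.7] world [0.4958 0.364  0.086 ] tool mm [  1.1  -1.5 119.7]
shift units [ 0.01 -0.02  2.35] rotvec [ 0. -0. -0.] from [0.496  0.3622 0.2057] [ 3.141 -0.     0.8  ] t 17.6
```

View pics/w6.png

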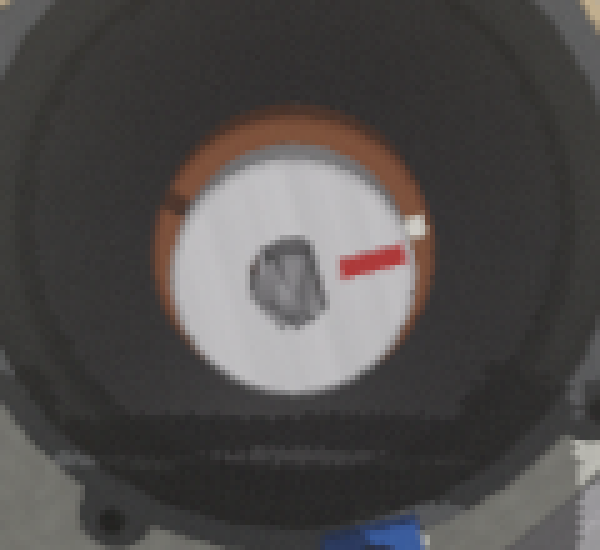

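Request:
move_arm --pt "1 0.01 -0.02 0.4 0 0 0" --pt "1 0 0 0.5 0 0 0" --pt "1 0 0 0.5 0 0 0" --pt "1 0 0 0.5 0 0 0" --pt "1 0 0 0.3 0 0 0" --pt "1 0 0 0.13 0 0 0" --pt "1 0 0 0 0 0 0" --pt "0 0 0 0 0 0 0" --pt "0 0 0 0 0 0 0" --pt "0 0 0 0 0 0 0" --pt "0 0 0 0 0 0 0" --pt "0 0 0 0 0 0 0" --pt "0 0 0 0 0 0 0" --pt "0 0 0 0 0 0 0" --pt "0 0 0 0 0 0 0" --force 15

```text
time_s: 19.1
ee_pos: [0.4954, 0.364, 0.089]
eef_rot: [-3.142, -0.0, 0.801]
force: [-0.4, 0.2, 0.7]
grip_width: 0.0453
grip_force: 15.0
```

Request:
move_arm --pt "0 0 0 -0.15 0 0 0" --pt "0 0 0 -0.15 0 0 0" --pt "0 0 0 -0.2 0 0 0" --pt "0 0 0 -0.3 0 0 0" --pt "0 0 0 -0.3 0 0 0" --pt "0 0 0 -0.3 0 0 0" --pt "0 0 0 -0.3 0 0 0" --pt "0 0 0 -0.3 0 0 0" --pt "0 0 0 0 0 0 0" --pt "0 0 0 0 0 0 0"

```text
time_s: 20.1
ee_pos: [0.4954, 0.3639, 0.189]
eef_rot: [3.142, -0.0, 0.801]
force: [0.0, 0.9, -1.6]
grip_width: 0.0454
grip_force: 15.0
```

Run:
```python
from h import *
goal([.575,-.362,.19],.8)
```

```text
shift units [-9.31 11.25 -0.02] rotvec [ 0.    -0.     0.001] from [0.4954 0.3639 0.189 ] [ 3.142 -0.     0.801] t 20.1
```

Request:
move_arm --pt "0 -0.2 0.25 0 0 0 0" --pt "0 -0.4 0.5 0 0 0 0" --pt "0 -0.53 0.64 0 0 0 0" --pt "0 -0.53 0.64 0 0 0 0" --pt "0 -0.53 0.64 0 0 0 0" --pt "0 -0.53 0.64 0 0 0 0" --pt "0 -0.53 0.64 0 0 0 0" --pt "0 -0.53 0.64 0 0 0 0" --pt "0 -0.53 0.64 0 0 0 0" --pt "0 -0.53 0.64 0 0 0 0" --pt "0 -0.53 0.64 0 0 0 0" --pt "0 -0.53 0.64 0 0 0 0" --pt "0 -0.53 0.64 0 0 0 0" --pt "0 -0.53 0.64 0 0 0 0" --pt "0 -0.53 0.64 0 0 0 0" --pt "0 -0.53 0.64 0 0 0 0" --pt "0 -0.53 0.64 0 0 0 0" --pt "0 -0.5 0.6 0 0 0 0" --pt "0 -0.26 0.3 0 0 0 0" --pt "0 0 0 0 0 0 0"

```text
time_s: 22.1
ee_pos: [0.5735, -0.3648, 0.1873]
eef_rot: [-3.14, 0.001, 0.798]
force: [0.7, 0.7, -0.2]
grip_width: 0.0451
grip_force: 15.0
```

Request:
move_arm --pt "0 0 0 0.3 0 0 0" --pt "0 0 0 0.5 0 0 0" --pt "0 0 0 0.5 0 0 0" --pt "0 0 0 0.5 0 0 0" --pt "0 0 0 0.5 0 0 0" --pt "0 0 0 0.5 0 0 0" --pt "0 0 0 0.4 0 0 0" --pt "0 0 0 0.2 0 0 0" --pt "0 0 0 0.1 0 0 0" --pt "0 0 0 0 0 0 0" --pt "0 0 0 0 0 0 0"

```text
time_s: 23.2
ee_pos: [0.5756, -0.3619, 0.0149]
eef_rot: [3.14, -0.0, 0.801]
force: [0.9, 0.4, -0.5]
grip_width: 0.0454
grip_force: 15.0
```

Request:
move_arm --pt "0 0 0 0.08 0 0 0" --pt "0 0 0 0.06 0 0 0" --pt "0 0 0 0.02 0 0 0" --pt "0 0 0 0 0 0 0" --pt "0 0 0 0.01 0 0 0" --pt "0 0 0 0 0 0 0" --pt "0 0 0 0 0 0 0"

```text
time_s: 23.9
ee_pos: [0.5753, -0.3619, 0.006]
eef_rot: [3.141, -0.0, 0.801]
force: [-2.2, 2.4, 5.0]
grip_width: 0.0454
grip_force: 15.0
```

Contact. Release and rise to check.

Request:
move_arm --pt "0.75 0 0 0 0 0 0" --pt "0.75 0 0 0 0 0 0" --pt "0.75 0 0 0 0 0 0" --pt "0.75 0 0 0 0 0 0" --pt "0.75 0 0 0 0 0 0" --pt "0.75 0 0 -0.2 0 0 0" --pt "0.75 0 0 -0.6 0 0 0" --pt "0.75 0 0 -0.6 0 0 0" --pt "0.75 0 0 -0.6 0 0 0" --pt "0.75 0 0 -0.6 0 0 0" --pt "0.75 0 0 -0.6 0 0 0" --pt "0.75 0 0 -0.6 0 0 0" --pt "0.75 0 0 -0.4 0 0 0" --pt "0.75 0 0 0 0 0 0" --pt "0.75 0 0 0 0 0 0"

```text
time_s: 25.4
ee_pos: [0.5751, -0.3617, 0.2152]
eef_rot: [3.142, -0.0, 0.801]
force: [0.8, -0.9, -0.1]
grip_width: 0.0705
grip_force: 0.0
```

Run:
```python
from h import *
p=shot('wrist')
cv2.imwrite('pics/w7.png',p['color'])
ell(p,'spacer',.019);ell(p,'tweeter',.03)
goal([.4955,.3635,.205],.8)
```

```text
spacer 0.97 1046 px [260.7 163.9] [36.8 38.7] world [ 0.5753 -0.3627  0.019 ] tool mm [ -0.4   1.6 194.9]
tweeter 0.9 702 px [214.3 211.2] [27.5 32.5] world [ 0.494 -0.364  0.03 ] tool mm [-57.9 -55.9 184.1]
shift units [  9.31 -11.23   0.2 ] rotvec [-0.002  0.     0.001] from [ 0.5748 -0.3616  0.2139] [-3.139  0.     0.801] t 25.55
```

View pics/w7.png

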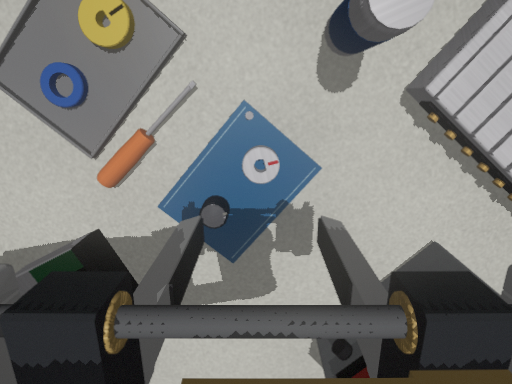

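Request:
move_arm --pt "1 0.2 -0.25 0.1 0 0 0" --pt "1 0.4 -0.5 0.1 0 0 0" --pt "1 0.53 -0.64 0 0 0 0" --pt "1 0.53 -0.64 0 0 0 0" --pt "1 0.53 -0.64 0 0 0 0" --pt "1 0.53 -0.64 0 0 0 0" --pt "1 0.53 -0.64 0 0 0 0" --pt "1 0.53 -0.64 0 0 0 0" --pt "1 0.53 -0.64 0 0 0 0" --pt "1 0.53 -0.64 0 0 0 0" --pt "1 0.53 -0.64 0 0 0 0" --pt "1 0.53 -0.64 0 0 0 0" --pt "1 0.53 -0.64 0 0 0 0" --pt "1 0.53 -0.64 0 0 0 0" --pt "1 0.53 -0.64 0 0 0 0" --pt "1 0.53 -0.64 0 0 0 0" --pt "1 0.53 -0.64 0 0 0 0" --pt "1 0.5 -0.6 0 0 0 0" --pt "1 0.26 -0.28 0 0 0 0" --pt "1 0 0 0 0 0 0"

```text
time_s: 27.55
ee_pos: [0.4951, 0.3651, 0.204]
eef_rot: [-3.141, 0.002, 0.803]
force: [0.0, -0.1, 0.3]
grip_width: 0.094
grip_force: 0.0
```

Request:
move_arm --pt "1 0 0 0 0 0 0" --pt "1 0 0 0 0 0 0"

```text
time_s: 27.75
ee_pos: [0.4963, 0.3621, 0.2052]
eef_rot: [-3.142, 0.001, 0.8]
force: [1.1, 0.6, -0.1]
grip_width: 0.0942
grip_force: 0.0
```

Run:
```python
from h import *
p=shot('wrist')
cv2.imwrite('pics/w8.png',cv2.resize(p['color'][130:240,200:320],None,fx=5,fy=5,interpolation=3))
ell(p,'old_collar',.086)
goal([.4955,.3635,.066],.8)
```

```text
old_collar 0.68 2264 px [258.5 179.2] [55.7 57.4] world [0.4958 0.3637 0.086 ] tool mm [  0.6  -1.5 119.5]
shift units [ 0.01 -0.03  2.79] rotvec [ 0.  0. -0.] from [0.4965 0.3622 0.2055] [3.142 0.    0.8  ] t 27.85
```

View pics/w8.png

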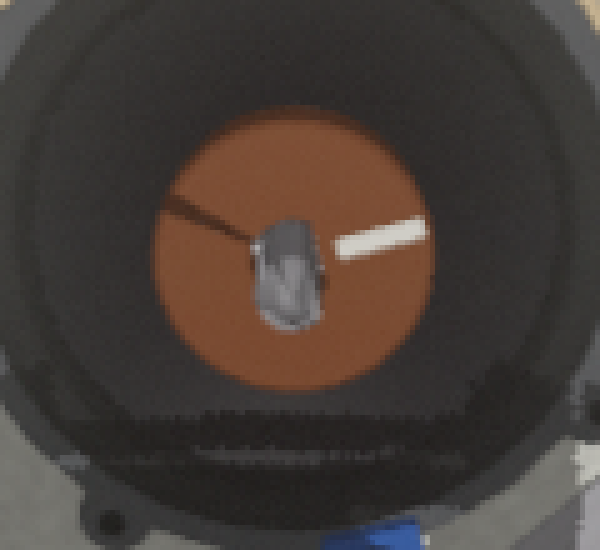

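Request:
move_arm --pt "1 0.01 -0.03 0.4 0 0 0" --pt "1 0 0 0.5 0 0 0" --pt "1 0 0 0.5 0 0 0" --pt "1 0 0 0.5 0 0 0" --pt "1 0 0 0.5 0 0 0" --pt "1 0 0 0.25 0 0 0" --pt "1 0 0 0.1 0 0 0" --pt "1 0 0 0 0 0 0" --pt "0 0 0 0 0 0 0" --pt "0 0 0 0 0 0 0" --pt "0 0 0 0 0 0 0" --pt "0 0 0 0 0 0 0" --pt "0 0 0 0 0 0 0" --pt "0 0 0 0 0 0 0" --pt "0 0 0 0 0 0 0" --force 10

```text
time_s: 29.35
ee_pos: [0.4955, 0.3647, 0.0681]
eef_rot: [3.142, -0.0, 0.801]
force: [-0.9, -0.4, 2.7]
grip_width: 0.0556
grip_force: 10.0
```

Request:
move_arm --pt "0 0 0 0 0 0 0" --pt "0 0 0 -0.15 0 0 0" --pt "0 0 0 -0.15 0 0 0" --pt "0 0 0 -0.2 0 0 0" --pt "0 0 0 -0.3 0 0 0" --pt "0 0 0 -0.3 0 0 0" --pt "0 0 0 -0.3 0 0 0" --pt "0 0 0 -0.3 0 0 0" --pt "0 0 0 -0.3 0 0 0" --pt "0 0 0 0 0 0 0" --pt "0 0 0 0 0 0 0"

```text
time_s: 30.45
ee_pos: [0.4954, 0.3646, 0.1679]
eef_rot: [3.142, -0.0, 0.801]
force: [-0.1, -0.3, -0.7]
grip_width: 0.0555
grip_force: 10.0
```

Run:
```python
from h import *
goal([.522,.124,.168],.8)
```

```text
shift units [-3.08  3.73 -0.  ] rotvec [ 0.    -0.     0.001] from [0.4954 0.3646 0.1679] [ 3.142 -0.     0.801] t 30.45
```

Request:
move_arm --pt "0 -0.2 0.25 0 0 0 0" --pt "0 -0.45 0.55 0 0 0 0" --pt "0 -0.5 0.6 0 0 0 0" --pt "0 -0.5 0.6 0 0 0 0" --pt "0 -0.5 0.6 0 0 0 0" --pt "0 -0.5 0.6 0 0 0 0" --pt "0 -0.43 0.53 0 0 0 0" --pt "0 0 0 0.3 0 0 0" --pt "0 0 0 0.5 0 0 0" --pt "0 0 0 0.5 0 0 0" --pt "0 0 0 0.5 0 0 0" --pt "0 0 0 0.5 0 0 0" --pt "0 0 0 0.5 0 0 0" --pt "0 0 0 0.3 0 0 0" --pt "0 0 0 0.1 0 0 0" --pt "0 0 0 0 0 0 0" --pt "0 0 0 0 0 0 0"

```text
time_s: 32.15
ee_pos: [0.5223, 0.124, 0.0086]
eef_rot: [3.141, -0.001, 0.801]
force: [0.5, -0.9, -0.1]
grip_width: 0.0554
grip_force: 10.0
```

Request:
move_arm --pt "0.75 0 0 0 0 0 0" --pt "0.75 0 0 0 0 0 0" --pt "0.75 0 0 0 0 0 0" --pt "0.75 0 0 0 0 0 0" --pt "0.75 0 0 -0.2 0 0 0" --pt "0.75 0 0 -0.6 0 0 0" --pt "0.75 0 0 -0.6 0 0 0" --pt "0.75 0 0 -0.6 0 0 0" --pt "0.75 0 0 -0.6 0 0 0" --pt "0.75 0 0 -0.6 0 0 0" --pt "0.75 0 0 0 0 0 0" --pt "0.75 0 0 0 0 0 0"

```text
time_s: 33.35
ee_pos: [0.5221, 0.1243, 0.1686]
eef_rot: [3.141, -0.001, 0.801]
force: [0.2, 0.1, -0.7]
grip_width: 0.0705
grip_force: 0.0
```

Run:
```python
from h import *
p=shot('wrist')
ell(p,'old_collar',.02)
goal([.564,-.128,.15],.68)
```

```text
old_collar 0.76 1976 px [260.7 173.6] [51.1 52. ] world [0.5223 0.1231 0.02  ] tool mm [-1.000e-01  1.300e+00  1.471e+02]
shift units [-3.03  4.12  0.34] rotvec [-0.001  0.001  0.121] from [0.5216 0.1242 0.1671] [-3.141e+00  1.000e-03  8.010e-01] t 33.45
```

Request:
move_arm --pt "0.8 -0.2 0.26 0 0 0 0" --pt "0.8 -0.4 0.54 0 0 0 0" --pt "0.8 -0.45 0.62 0 0 0 0" --pt "0.8 -0.45 0.62 0 0 0 0" --pt "0.8 -0.45 0.62 0 0 0 0" --pt "0.8 -0.45 0.62 0 0 0 0" --pt "0.8 -0.4 0.54 0 0 0 0" --pt "0.8 -0.23 0.3 0 0 0 0.06" --pt "0.8 0 0 0 0 0 0.06" --pt "0.8 0 0 0 0 0 0" --pt "0.8 0 0 0 0 0 0" --pt "0.8 0 0 0 0 0 0"

```text
time_s: 34.65
ee_pos: [0.5644, -0.1274, 0.1676]
eef_rot: [-3.141, 0.0, 0.683]
force: [-0.8, -0.2, 0.1]
grip_width: 0.0751
grip_force: 0.0
```

Run:
```python
from h import *
p=shot('wrist')
w=ell(p,'new_collar',.02);ell(p,'blue_ring',.016)
m=ctrl.cut_out('new_collar',p)[0]['mask'].astype(np.uint8)
c=max(cv2.findContours(m,0,1)[0],key=cv2.contourArea);h=np.zeros_like(m);cv2.fillPoly(h,[cv2.convexHull(c)],1)
# dark line: dark pixels within hull, at radius 9.5..26 mm
yx=np.argwhere((h>0)&(p['color'].max(2)<90));q=world(p,yx[:,::-1],.02)[:,:2]-w[:2];r=np.hypot(*q.T)
s=q[(r>14)&(r<25)];a=np.arctan2(s[:,1],s[:,0]);print(len(a),'line yaw',np.median(a),a.std())
cv2.imwrite('pics/w9.png',cv2.resize(p['color'][110:240,180:340],None,fx=4.5,fy=4.5,interpolation=3))
```

```text
new_collar 0.97 1962 px [260.7 171.8] [51.  51.7] world [ 0.5659 -0.127   0.02  ] tool mm [  1.4   0.6 147.8]
blue_ring 0.87 1152 px [216.9 232.7] [42.6 44.3] world [ 0.4777 -0.1341  0.016 ] tool mm [-71.5 -49.6 151.9]
0 line yaw nan nan
  return _methods._mean(a, axis=axis, dtype=dtype,
  ret = ret.dtype.type(ret / rcount)
  ret = _var(a, axis=axis, dtype=dtype, out=out, ddof=ddof,
  arrmean = um.true_divide(arrmean, div, out=arrmean,
  ret = ret.dtype.type(ret / rcount)
```

View pics/w9.png

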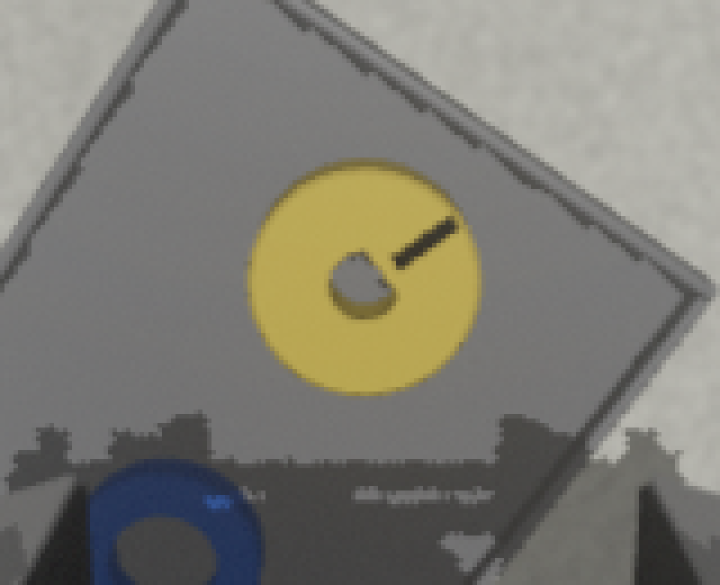

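Run:
```python
from h import *
p=shot('wrist')
f=lambda P,a,z:(lambda w:np.arctan2(*(w[1]-w[0])[1::-1]))(world(P,a,z))
a=np.array([(398,264),(456,222)])/4.5+[180,110]
phi=f(p,a,.02);print('new',phi)
o=dict(ee_pos=np.array([.4965,.3622,.2055]),eef_rot=np.array([np.pi,0,.8]))
q=dict(p);q['P']=T(o)@p['tool_from_camera']
th=f(q,np.array([(337,250),(427,228)])/5+[200,130],.086);print('old',th)
th2=f(q,np.array([(341,269),(406,254)])/5+[200,130],.102);print('spacer',th2)
print('jaw -.528 term -.537 ; delta',phi-th)
goal([.565,-.127,.007],.68)
```

```text
new -0.2471598836601399
old -0.5218362626111482
spacer -0.5344237379594121
jaw -.528 term -.537 ; delta 0.2746763789510083
shift units [ 0.02 -0.01  3.22] rotvec [ 0.    -0.     0.002] from [ 0.5645 -0.1277  0.168 ] [ 3.142 -0.     0.682] t 34.9
```

Request:
move_arm --pt "0.8 0.03 -0.01 0.3 0 0 0" --pt "0.8 0 0 0.5 0 0 0" --pt "0.8 0 0 0.5 0 0 0" --pt "0.8 0 0 0.5 0 0 0" --pt "0.8 0 0 0.5 0 0 0" --pt "0.8 0 0 0.5 0 0 0" --pt "0.8 0 0 0.3 0 0 0" --pt "0.8 0 0 0.1 0 0 0" --pt "0.8 0 0 0 0 0 0" --pt "0 0 0 0 0 0 0" --pt "0 0 0 0 0 0 0" --pt "0 0 0 0 0 0 0" --pt "0 0 0 0 0 0 0" --pt "0 0 0 0 0 0 0" --pt "0 0 0 0 0 0 0" --pt "0 0 0 0 0 0 0" --force 15

```text
time_s: 36.5
ee_pos: [0.5658, -0.1267, 0.0088]
eef_rot: [3.141, -0.001, 0.681]
force: [-1.8, 0.2, 5.7]
grip_width: 0.0553
grip_force: 15.0
```

Request:
move_arm --pt "0 0 0 -0.15 0 0 0" --pt "0 0 0 -0.35 0 0 0" --pt "0 0 0 -0.5 0 0 0" --pt "0 0 0 -0.5 0 0 0" --pt "0 0 0 -0.5 0 0 0" --pt "0 0 0 -0.5 0 0 0" --pt "0 0 0 -0.5 0 0 0" --pt "0 0 0 -0.3 0 0 0" --pt "0 0 0 0 0 0 0.14" --pt "0 0 0 0 0 0 0.14" --pt "0 0 0 0 0 0 0" --pt "0 0 0 0 0 0 0" --pt "0 0 0 0 0 0 0"

```text
time_s: 37.8
ee_pos: [0.5653, -0.1266, 0.173]
eef_rot: [-3.142, 0.0, 0.404]
force: [-1.0, -0.8, 0.2]
grip_width: 0.055
grip_force: 15.0
```

Run:
```python
from h import *
goal([.4955,.3643,.17],.40)
```

```text
shift units [ 2.58 -9.58  0.06] rotvec [-0.     0.     0.004] from [ 0.5653 -0.1266  0.173 ] [-3.142  0.     0.404] t 37.8
```

Request:
move_arm --pt "0 0.05 -0.2 0 0 0 0" --pt "0 0.12 -0.45 0 0 0 0" --pt "0 0.18 -0.67 0 0 0 0" --pt "0 0.18 -0.67 0 0 0 0" --pt "0 0.18 -0.67 0 0 0 0" --pt "0 0.18 -0.67 0 0 0 0" --pt "0 0.18 -0.67 0 0 0 0" --pt "0 0.18 -0.67 0 0 0 0" --pt "0 0.18 -0.67 0 0 0 0" --pt "0 0.18 -0.67 0 0 0 0" --pt "0 0.18 -0.67 0 0 0 0" --pt "0 0.18 -0.67 0 0 0 0" --pt "0 0.18 -0.67 0 0 0 0" --pt "0 0.18 -0.67 0 0 0 0" --pt "0 0.15 -0.55 0 0 0 0" --pt "0 0.1 -0.34 0 0 0 0" --pt "0 0 0 0 0 0 0" --pt "0 0 0 0 0 0 0" --pt "0 0 0 0 0 0 0"

```text
time_s: 39.7
ee_pos: [0.4975, 0.3638, 0.173]
eef_rot: [3.141, 0.0, 0.4]
force: [0.1, -0.3, -0.4]
grip_width: 0.0551
grip_force: 15.0
```

Run:
```python
from h import *
p=shot('wrist')
w=ell(p,'new_collar',.184)
cv2.imwrite('pics/w10.png',cv2.resize(p['color'][130:300,180:340],None,fx=3.5,fy=3.5,interpolation=3))
goal([.4955,.3643,.17],.40)
```

```text
new_collar 0.67 6759 px [260.6 234.4] [93.7 94.3] world [0.4999 0.3645 0.184 ] tool mm [  2.3   0.3 -10.9]
shift units [-0.04 -0.02  0.06] rotvec [ 0. -0. -0.] from [0.4976 0.3639 0.1731] [ 3.142 -0.     0.4  ] t 39.8
```

View pics/w10.png

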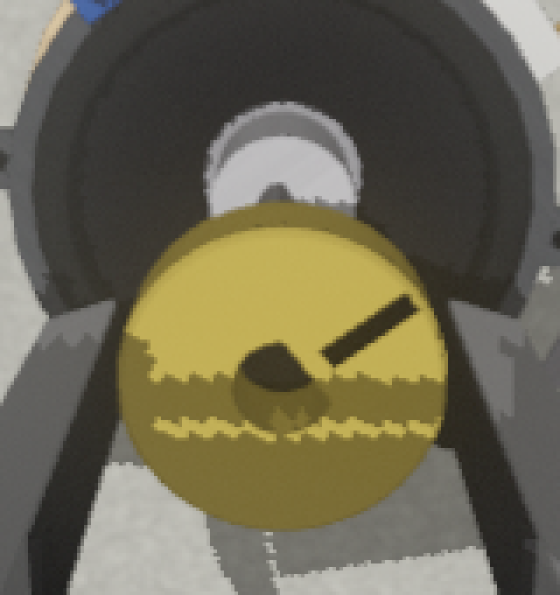

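Request:
move_arm --pt "0 -0.04 -0.02 0.2 0 0 0" --pt "0 0 0 0.4 0 0 0" --pt "0 0 0 0.3 0 0 0" --pt "0 0 0 0.06 0 0 0" --pt "0 0 0 0.04 0 0 0" --pt "0 0 0 0.04 0 0 0" --pt "0 0 0 0.04 0 0 0" --pt "0 0 0 0.04 0 0 0" --pt "0 0 0 0.04 0 0 0" --pt "0 0 0 0.04 0 0 0" --pt "0 0 0 0 0 0 0" --pt "0 0 0 0 0 0 0"

```text
time_s: 41.0
ee_pos: [0.495, 0.3647, 0.1127]
eef_rot: [3.141, 0.001, 0.401]
force: [1.1, -2.1, -1.8]
grip_width: 0.0551
grip_force: 15.0
```

Request:
move_arm --pt "0 0 0 0.08 0 0 0" --pt "0 0 0 0.08 0 0 0" --pt "0 0 0 0.08 0 0 0" --pt "0 0 0 0.08 0 0 0" --pt "0 0 0 0.08 0 0 0" --pt "0 0 0 0 0 0 0" --pt "0 0 0 0 0 0 0"

```text
time_s: 41.7
ee_pos: [0.4949, 0.3645, 0.0923]
eef_rot: [3.141, 0.001, 0.401]
force: [0.8, -5.7, -3.0]
grip_width: 0.0551
grip_force: 15.0
```

Request:
move_arm --pt "0 0 0.01 0.08 0 0 0" --pt "0 0 0 0.08 0 0 0" --pt "0 0 0 0.08 0 0 0" --pt "0 0 0 0.04 0 0 0" --pt "0 0 0 0 0 0 0" --pt "0 0 0 0 0 0 0"

```text
time_s: 42.3
ee_pos: [0.495, 0.3645, 0.0786]
eef_rot: [-3.142, 0.001, 0.401]
force: [-2.0, -3.7, -1.7]
grip_width: 0.0553
grip_force: 15.0
```

Request:
move_arm --pt "0 0 0 0.04 0 0 0" --pt "0 0 0 0.02 0 0 0" --pt "0 0 0 0 0 0 0" --pt "0 0 0 0.01 0 0 0" --pt "0 0 0 0 0 0 0"

```text
time_s: 42.8
ee_pos: [0.4953, 0.3644, 0.0756]
eef_rot: [3.142, -0.0, 0.401]
force: [-0.1, -4.6, 2.4]
grip_width: 0.0551
grip_force: 15.0
```

Request:
move_arm --pt "0 0 0 0.01 0 0 0" --pt "0 0 0 0 0 0 0" --pt "0 0 0 0.01 0 0 0" --pt "0 0 0 0 0 0 0"

```text
time_s: 43.2
ee_pos: [0.4953, 0.3645, 0.0748]
eef_rot: [3.142, -0.0, 0.401]
force: [-1.8, -4.6, 5.4]
grip_width: 0.0555
grip_force: 15.0
```

Home. Release, rise, check by measurement.

Request:
move_arm --pt "0.9 0 0 0 0 0 0" --pt "0.9 0 0 0 0 0 0" --pt "0.9 0 0 0 0 0 0" --pt "0.9 0 0 0 0 0 0" --pt "0.9 0 0 0 0 0 0" --pt "0.9 0 0 -0.2 0 0 0" --pt "0.9 0 0 -0.6 0 0 -0.1" --pt "0.9 0 0 -0.6 0 0 -0.1" --pt "0.9 0 0 -0.6 0 0 -0.1" --pt "0.9 0 0 -0.6 0 0 -0.1" --pt "0.9 0 0 0 0 0 0" --pt "0.9 0 0 0 0 0 0" --pt "0.9 0 0 0 0 0 0"

```text
time_s: 44.5
ee_pos: [0.4948, 0.3642, 0.2035]
eef_rot: [-3.141, 0.002, 0.8]
force: [0.6, 0.4, -0.8]
grip_width: 0.0849
grip_force: 0.0
```

Run:
```python
from h import *
p=shot('wrist')
w=ell(p,'new_collar',.086)
# compare with a too-high hypothesis via apparent size
m=ctrl.cut_out('new_collar',p)[0]['mask']
g=cv2.cvtColor(p['color'],6);yx=np.argwhere(np.ones_like(m));
q=world(p,yx[:,::-1],.086)[:,:2]-w[:2];r=np.hypot(*q.T);a=np.arctan2(q[:,1],q[:,0])
k=(r>17)&(r<25);v=g.reshape(-1)[k].astype(float);aa=a[k]
b=[(round(c,2),round(v[np.abs(np.angle(np.exp(1j*(aa-c))))<.06].mean())) for c in np.arange(-1.2,.3,.1)];print(b)
goal([.5755,-.362,.2],.8)
```

```text
new_collar 0.6 2366 px [259.7 179.2] [57.1 58. ] world [0.4954 0.3652 0.086 ] tool mm [  1.3  -0.3 117.3]<stdin>:9: RuntimeWarning: Mean of empty slice.
  ret = ret.dtype.type(ret / rcount)
Traceback (most recent call last):
ValueError: cannot convert float NaN to integer
```

```bash
cat >> h.py <<'E'
def line(p,w,z,r0,r1,lo=-1.3,hi=.4):
    g=p['color'].astype(float);yx=np.argwhere(np.ones(g.shape[:2],bool))
    q=(world(p,yx[:,::-1],z)[:,:2]-w[:2])*1e3;r=np.hypot(*q.T);a=np.arctan2(q[:,1],q[:,0]);k=(r>r0)&(r<r1)
    v=g.reshape(-1,3)[k];a=a[k];d=np.linalg.norm(v-np.median(v,0),axis=1)
    s=(d>60)&(a>lo)&(a<hi);print('line yaw',np.average(a[s],weights=d[s]) if s.any() else None,int(s.sum()))
E
python3 - <<'E'
from h import *
p=shot('wrist');w=ell(p,'new_collar',.086);line(p,w,.086,13,25)
goal([.5755,-.362,.2],.8)
E
```

```text
new_collar 0.55 2262 px [259.7 179.5] [56.3 57. ] world [0.4953 0.3651 0.086 ] tool mm [  0.8  -0.3 117.8]
line yaw -0.6394732184035542 59
shift units [-9.31 11.27  0.08] rotvec [-0.     0.001  0.   ] from [0.4951 0.3644 0.2038] [-3.141e+00  1.000e-03  8.000e-01] t 44.75
```

Request:
move_arm --pt "0.8 -0.2 0.25 0 0 0 0" --pt "0.8 -0.4 0.5 0 0 0 0" --pt "0.8 -0.53 0.64 0 0 0 0" --pt "0.8 -0.53 0.64 0 0 0 0" --pt "0.8 -0.53 0.64 0 0 0 0" --pt "0.8 -0.53 0.64 0 0 0 0" --pt "0.8 -0.53 0.64 0 0 0 0" --pt "0.8 -0.53 0.64 0 0 0 0" --pt "0.8 -0.53 0.64 0 0 0 0" --pt "0.8 -0.53 0.64 0 0 0 0" --pt "0.8 -0.53 0.64 0 0 0 0" --pt "0.8 -0.53 0.64 0 0 0 0" --pt "0.8 -0.53 0.64 0 0 0 0" --pt "0.8 -0.53 0.64 0 0 0 0" --pt "0.8 -0.53 0.64 0 0 0 0" --pt "0.8 -0.53 0.64 0 0 0 0" --pt "0.8 -0.53 0.64 0 0 0 0" --pt "0.8 -0.5 0.6 0 0 0 0" --pt "0.8 -0.26 0.32 0 0 0 0" --pt "0.8 0 0 0 0 0 0"

```text
time_s: 46.75
ee_pos: [0.5742, -0.3651, 0.2035]
eef_rot: [-3.141, 0.001, 0.797]
force: [-0.1, 0.0, -0.0]
grip_width: 0.0756
grip_force: 0.0
```

Request:
move_arm --pt "0.8 0 0 0 0 0 0" --pt "0.8 0 0 0 0 0 0"

```text
time_s: 46.95
ee_pos: [0.5755, -0.3612, 0.2047]
eef_rot: [-3.142, -0.0, 0.801]
force: [-0.2, 0.1, 0.3]
grip_width: 0.0751
grip_force: 0.0
```

Run:
```python
from h import *
p=shot('wrist');w=ell(p,'spacer',.019);line(p,w,.019,12,20)
goal([.5753,-.3619,.0065],.8)
```

```text
spacer 0.93 1100 px [260.5 166.1] [37.9 39.8] world [ 0.5754 -0.3623  0.019 ] tool mm [ -1.2   0.5 185.9]
line yaw -0.6611410329347949 25
shift units [-0.02  0.    3.97] rotvec [ 0.    -0.     0.002] from [ 0.5758 -0.3611  0.2049] [ 3.141 -0.     0.802] t 47.05
```

Request:
move_arm --pt "0.8 -0.02 0 0.3 0 0 0" --pt "0.8 0 0 0.5 0 0 0" --pt "0.8 0 0 0.5 0 0 0" --pt "0.8 0 0 0.5 0 0 0" --pt "0.8 0 0 0.5 0 0 0" --pt "0.8 0 0 0.5 0 0 0" --pt "0.8 0 0 0.5 0 0 0" --pt "0.8 0 0 0.4 0 0 0" --pt "0.8 0 0 0.2 0 0 0" --pt "0.8 0 0 0.06 0 0 0" --pt "0.8 0 0 0 0 0 0" --pt "0.8 0 0 0 0 0 0"

```text
time_s: 48.25
ee_pos: [0.5755, -0.3629, 0.0075]
eef_rot: [3.14, -0.0, 0.801]
force: [-0.2, 1.3, -0.4]
grip_width: 0.0751
grip_force: 0.0
```

Request:
move_arm --pt "0 0 0 0 0 0 0" --pt "0 0 0 0 0 0 0" --pt "0 0 0 0 0 0 0" --pt "0 0 0 0 0 0 0" --pt "0 0 0 0 0 0 0" --pt "0 0 0 0 0 0 0" --force 15

```text
time_s: 48.85
ee_pos: [0.575, -0.3627, 0.0066]
eef_rot: [3.142, 0.0, 0.801]
force: [-1.1, 0.5, 1.7]
grip_width: 0.0452
grip_force: 15.0
```

Request:
move_arm --pt "0 0 0 -0.15 0 0 0" --pt "0 0 0 -0.35 0 0 0" --pt "0 0 0 -0.5 0 0 0" --pt "0 0 0 -0.5 0 0 0" --pt "0 0 0 -0.5 0 0 0" --pt "0 0 0 -0.5 0 0 0" --pt "0 0 0 -0.5 0 0 0" --pt "0 0 0 -0.5 0 0 0" --pt "0 0 0 -0.2 0 0 0" --pt "0 0 0 0 0 0 0" --pt "0 0 0 0 0 0 0"

```text
time_s: 49.95
ee_pos: [0.5747, -0.3625, 0.1906]
eef_rot: [-3.14, 0.0, 0.801]
force: [0.1, -0.0, -0.8]
grip_width: 0.045
grip_force: 15.0
```

Run:
```python
from h import *
goal([.4949,.3635,.19],.8)
```

```text
shift units [  9.31 -11.25   0.02] rotvec [-0.001  0.     0.001] from [ 0.5747 -0.3625  0.1906] [-3.14   0.     0.801] t 49.95
```

Request:
move_arm --pt "0 0.2 -0.25 0 0 0 0" --pt "0 0.4 -0.5 0 0 0 0" --pt "0 0.53 -0.64 0 0 0 0" --pt "0 0.53 -0.64 0 0 0 0" --pt "0 0.53 -0.64 0 0 0 0" --pt "0 0.53 -0.64 0 0 0 0" --pt "0 0.53 -0.64 0 0 0 0" --pt "0 0.53 -0.64 0 0 0 0" --pt "0 0.53 -0.64 0 0 0 0" --pt "0 0.53 -0.64 0 0 0 0" --pt "0 0.53 -0.64 0 0 0 0" --pt "0 0.53 -0.64 0 0 0 0" --pt "0 0.53 -0.64 0 0 0 0" --pt "0 0.53 -0.64 0 0 0 0" --pt "0 0.53 -0.64 0 0 0 0" --pt "0 0.53 -0.64 0 0 0 0" --pt "0 0.53 -0.64 0 0 0 0" --pt "0 0.5 -0.6 0 0 0 0" --pt "0 0.26 -0.3 0 0 0 0" --pt "0 0 0 0 0 0 0"

```text
time_s: 51.95
ee_pos: [0.494, 0.3649, 0.1895]
eef_rot: [-3.141, 0.003, 0.804]
force: [-0.5, -1.4, -1.0]
grip_width: 0.0449
grip_force: 15.0
```

Request:
move_arm --pt "0 0 0 0 0 0 0" --pt "0 0 0 0 0 0 0"

```text
time_s: 52.15
ee_pos: [0.4954, 0.362, 0.1909]
eef_rot: [-3.141, 0.001, 0.8]
force: [1.2, -1.0, -1.2]
grip_width: 0.0451
grip_force: 15.0
```

Run:
```python
from h import *
goal([.4949,.3635,.12],.8)
```

```text
shift units [ 0.02 -0.03  1.42] rotvec [-0.     0.001 -0.   ] from [0.4954 0.362  0.1909] [-3.141e+00  1.000e-03  8.000e-01] t 52.15
```

Request:
move_arm --pt "0 0.02 -0.03 0.3 0 0 0" --pt "0 0 0 0.4 0 0 0" --pt "0 0 0 0.4 0 0 0" --pt "0 0 0 0.2 0 0 0" --pt "0 0 0 0 0 0 0" --pt "0 0 0 0.06 0 0 0" --pt "0 0 0 0.06 0 0 0" --pt "0 0 0 0.06 0 0 0" --pt "0 0 0 0.06 0 0 0" --pt "0 0 0 0.06 0 0 0" --pt "0 0 0 0.06 0 0 0" --pt "0 0 0 0 0 0 0" --pt "0 0 0 0 0 0 0"

```text
time_s: 53.45
ee_pos: [0.4949, 0.3648, 0.1084]
eef_rot: [3.142, 0.0, 0.801]
force: [0.7, 0.2, -0.2]
grip_width: 0.0452
grip_force: 15.0
```

Request:
move_arm --pt "0 0 0 0.06 0 0 0" --pt "0 0 0 0.06 0 0 0" --pt "0 0 0 0.06 0 0 0" --pt "0 0 0 0.06 0 0 0" --pt "0 0 0 0.06 0 0 0" --pt "0 0 0 0.04 0 0 0" --pt "0 0 0 0 0 0 0" --pt "0 0 0 0.01 0 0 0" --pt "0 0 0 0 0 0 0" --pt "0 0 0 0 0 0 0"

```text
time_s: 54.45
ee_pos: [0.4949, 0.3649, 0.0911]
eef_rot: [3.142, -0.0, 0.801]
force: [-0.5, -0.2, 0.1]
grip_width: 0.0456
grip_force: 15.0
```

Request:
move_arm --pt "0 0 0 0.02 0 0 0" --pt "0 0 0 0 0 0 0" --pt "0 0 0 0.01 0 0 0" --pt "0 0 0 0 0 0 0" --pt "0 0 0 0 0 0 0"

```text
time_s: 54.95
ee_pos: [0.4949, 0.3649, 0.0896]
eef_rot: [3.142, -0.0, 0.801]
force: [-0.4, -0.5, 1.3]
grip_width: 0.0452
grip_force: 15.0
```

Home at the expected height. Release, rise, measure.

Request:
move_arm --pt "0.9 0 0 0 0 0 0" --pt "0.9 0 0 0 0 0 0" --pt "0.9 0 0 0 0 0 0" --pt "0.9 0 0 0 0 0 0" --pt "0.9 0 0 0 0 0 0" --pt "0.9 0 0 -0.2 0 0 0" --pt "0.9 0 0 -0.6 0 0 0" --pt "0.9 0 0 -0.6 0 0 0" --pt "0.9 0 0 -0.6 0 0 0" --pt "0.9 0 0 -0.3 0 0 0" --pt "0.9 0 0 0 0 0 0" --pt "0.9 0 0 0 0 0 0" --pt "0.9 0 0 0 0 0 0"

```text
time_s: 56.25
ee_pos: [0.4945, 0.3646, 0.2032]
eef_rot: [-3.141, 0.002, 0.801]
force: [-0.2, 0.2, 0.1]
grip_width: 0.0847
grip_force: 0.0
```

Run:
```python
from h import *
p=shot('wrist','w11.png');w=ell(p,'spacer',.102);line(p,w,.102,12,20);ell(p,'new_collar',.086)
goal([.49,-.365,.205],.8)
```

```text
spacer noneTraceback (most recent call last):
  File "<stdin>", line 2, in <module>
  File "h.py", line 32, in line
    q=(world(p,yx[:,::-1],z)[:,:2]-w[:2])*1e3;r=np.hypot(*q.T);a=np.arctan2(q[:,1],q[:,0]);k=(r>r0)&(r<r1)
                                   ~^^^^
TypeError: 'NoneType' object is not subscriptable
```

Run:
```python
from h import *
p=shot('wrist');w=ell(p,'spacer',.102);ell(p,'new_collar',.086)
w=w if w is not None else np.array([.4953,.3648]);line(p,w,.102,12,20)
print(p['color'][175:195:5,250:275:5].max(2))
goal([.49,-.365,.205],.8)
```

```text
spacer 0.71 1778 px [260.7 183.5] [49.8 51. ] world [0.496 0.365 0.102] tool mm [  1.2   0.7 101.7]
new_collar 0.85 531 px [260.3 178.7] [55.3 56.2] world [0.4959 0.3656 0.086 ] tool mm [  1.5   0.3 117.9]
line yaw -0.6782462408858979 40
[[191 192 194 187 191]
 [189 125  94 166 191]
 [189 143 127 113 182]
 [188 115 148 122 187]]
shift units [-1.054e+01  1.009e+01 -1.000e-02] rotvec [-0.     0.001  0.001] from [0.4947 0.3648 0.2039] [-3.141e+00  1.000e-03  8.010e-01] t 56.5
```

Spacer seated (size 51 px as before at this height). Now the tweeter.

Request:
move_arm --pt "0.7 -0.2 0.2 0 0 0 0" --pt "0.7 -0.4 0.4 0 0 0 0" --pt "0.7 -0.58 0.56 0 0 0 0" --pt "0.7 -0.58 0.56 0 0 0 0" --pt "0.7 -0.58 0.56 0 0 0 0" --pt "0.7 -0.58 0.56 0 0 0 0" --pt "0.7 -0.58 0.56 0 0 0 0" --pt "0.7 -0.58 0.56 0 0 0 0" --pt "0.7 -0.58 0.56 0 0 0 0" --pt "0.7 -0.58 0.56 0 0 0 0" --pt "0.7 -0.58 0.56 0 0 0 0" --pt "0.7 -0.58 0.56 0 0 0 0" --pt "0.7 -0.58 0.56 0 0 0 0" --pt "0.7 -0.58 0.56 0 0 0 0" --pt "0.7 -0.58 0.56 0 0 0 0" --pt "0.7 -0.58 0.56 0 0 0 0" --pt "0.7 -0.58 0.56 0 0 0 0" --pt "0.7 -0.58 0.56 0 0 0 0" --pt "0.7 -0.4 0.37 0 0 0 0" --pt "0.7 -0.26 0.16 0 0 0 0"

```text
time_s: 58.5
ee_pos: [0.489, -0.3669, 0.204]
eef_rot: [-3.141, 0.0, 0.799]
force: [-0.2, 0.3, -0.1]
grip_width: 0.0662
grip_force: 0.0
```

Request:
move_arm --pt "0.7 0 0 0 0 0 0" --pt "0.7 0 0 0 0 0 0" --pt "0.7 0 0 0 0 0 0"

```text
time_s: 58.8
ee_pos: [0.4904, -0.3635, 0.2047]
eef_rot: [3.141, -0.0, 0.802]
force: [-0.4, -0.6, 0.4]
grip_width: 0.066
grip_force: 0.0
```

Run:
```python
from h import *
p=shot('wrist');w=ell(p,'tweeter',.03)
goal([.49,-.365,.0062],.8)
```

```text
tweeter 0.59 783 px [260.9 167.5] [29.9 33.2] world [ 0.4912 -0.3644  0.03  ] tool mm [ -0.    0.9 174.8]
shift units [-0.03  0.01  3.97] rotvec [ 0.    -0.     0.002] from [ 0.4905 -0.3637  0.2048] [ 3.141 -0.     0.802] t 58.9
```

Request:
move_arm --pt "0.7 -0.03 0 0.3 0 0 0" --pt "0.7 0 0 0.5 0 0 0" --pt "0.7 0 0 0.5 0 0 0" --pt "0.7 0 0 0.5 0 0 0" --pt "0.7 0 0 0.5 0 0 0" --pt "0.7 0 0 0.5 0 0 0" --pt "0.7 0 0 0.5 0 0 0" --pt "0.7 0 0 0.4 0 0 0" --pt "0.7 0 0 0.2 0 0 0" --pt "0.7 0 0 0.06 0 0 0" --pt "0.7 0 0 0 0 0 0" --pt "0.7 0 0 0 0 0 0"

```text
time_s: 60.1
ee_pos: [0.4896, -0.3661, 0.0076]
eef_rot: [3.14, -0.0, 0.801]
force: [-0.2, 0.6, -0.6]
grip_width: 0.0657
grip_force: 0.0
```

Request:
move_arm --pt "0 0 0 0 0 0 0" --pt "0 0 0 0 0 0 0" --pt "0 0 0 0 0 0 0" --pt "0 0 0 0 0 0 0" --pt "0 0 0 0 0 0 0" --pt "0 0 0 0 0 0 0" --pt "0 0 0 0 0 0 0" --force 12

```text
time_s: 60.8
ee_pos: [0.4892, -0.3658, 0.0066]
eef_rot: [3.141, -0.0, 0.801]
force: [-0.3, 0.2, 2.4]
grip_width: 0.0357
grip_force: 12.0
```

Request:
move_arm --pt "0 0 0 -0.15 0 0 0" --pt "0 0 0 -0.35 0 0 0" --pt "0 0 0 -0.5 0 0 0" --pt "0 0 0 -0.5 0 0 0" --pt "0 0 0 -0.5 0 0 0" --pt "0 0 0 -0.5 0 0 0" --pt "0 0 0 -0.5 0 0 0" --pt "0 0 0 -0.5 0 0 0" --pt "0 0 0 -0.3 0 0 0" --pt "0 0 0 0 0 0 0" --pt "0 0 0 0 0 0 0" --pt "0 0 0 0 0 0 0"

```text
time_s: 62.0
ee_pos: [0.4888, -0.3655, 0.1952]
eef_rot: [-3.14, 0.0, 0.801]
force: [-0.9, 0.7, -1.4]
grip_width: 0.0353
grip_force: 12.0
```

Run:
```python
from h import *
goal([.4942,.363,.195],.8)
```

```text
shift units [ 10.54 -10.07   0.02] rotvec [-0.002  0.     0.001] from [ 0.4888 -0.3655  0.1952] [-3.14   0.     0.801] t 62.0
```

Request:
move_arm --pt "0 0.2 -0.2 0 0 0 0" --pt "0 0.4 -0.4 0 0 0 0" --pt "0 0.58 -0.56 0 0 0 0" --pt "0 0.58 -0.56 0 0 0 0" --pt "0 0.58 -0.56 0 0 0 0" --pt "0 0.58 -0.56 0 0 0 0" --pt "0 0.58 -0.56 0 0 0 0" --pt "0 0.58 -0.56 0 0 0 0" --pt "0 0.58 -0.56 0 0 0 0" --pt "0 0.58 -0.56 0 0 0 0" --pt "0 0.58 -0.56 0 0 0 0" --pt "0 0.58 -0.56 0 0 0 0" --pt "0 0.58 -0.56 0 0 0 0" --pt "0 0.58 -0.56 0 0 0 0" --pt "0 0.58 -0.56 0 0 0 0" --pt "0 0.58 -0.56 0 0 0 0" --pt "0 0.58 -0.56 0 0 0 0" --pt "0 0.58 -0.56 0 0 0 0" --pt "0 0.4 -0.35 0 0 0 0" --pt "0 0.26 -0.16 0 0 0 0"

```text
time_s: 64.0
ee_pos: [0.4929, 0.3655, 0.1956]
eef_rot: [-3.141, 0.001, 0.803]
force: [-0.4, -0.0, -0.8]
grip_width: 0.0359
grip_force: 12.0
```

Request:
move_arm --pt "0 0 0 0 0 0 0" --pt "0 0 0 0 0 0 0" --pt "0 0 0 0 0 0 0"

```text
time_s: 64.3
ee_pos: [0.4943, 0.3622, 0.1964]
eef_rot: [-3.142, 0.0, 0.8]
force: [-1.1, -0.8, -0.4]
grip_width: 0.0355
grip_force: 12.0
```

Run:
```python
from h import *
goal([.4942,.363,.125],.8)
```

```text
shift units [ 0.01 -0.01  1.43] rotvec [-0.  0.  0.] from [0.4943 0.3622 0.1964] [-3.142  0.     0.8  ] t 64.3
```

Request:
move_arm --pt "0 0.01 -0.01 0.3 0 0 0" --pt "0 0 0 0.4 0 0 0" --pt "0 0 0 0.4 0 0 0" --pt "0 0 0 0.3 0 0 0" --pt "0 0 0 0 0 0 0" --pt "0 0 0 0 0 0 0" --pt "0 0 0 0.06 0 0 0" --pt "0 0 0 0.06 0 0 0" --pt "0 0 0 0.06 0 0 0" --pt "0 0 0 0 0 0 0" --pt "0 0 0 0 0 0 0"

```text
time_s: 65.4
ee_pos: [0.4945, 0.3638, 0.1175]
eef_rot: [-3.142, -0.0, 0.801]
force: [-0.1, 0.2, -0.3]
grip_width: 0.0353
grip_force: 12.0
```

Request:
move_arm --pt "0 0 0 0.05 0 0 0" --pt "0 0 0 0.05 0 0 0" --pt "0 0 0 0.05 0 0 0" --pt "0 0 0 0.05 0 0 0" --pt "0 0 0 0 0 0 0" --pt "0 0 0 0 0 0 0"

```text
time_s: 66.0
ee_pos: [0.4945, 0.3637, 0.1074]
eef_rot: [-3.142, 0.0, 0.801]
force: [0.1, 0.0, -1.1]
grip_width: 0.0359
grip_force: 12.0
```

Request:
move_arm --pt "0 0 0 0.02 0 0 0" --pt "0 0 0 0 0 0 0" --pt "0 0 0 0.01 0 0 0" --pt "0 0 0 0 0 0 0" --pt "0 0 0 0.01 0 0 0" --pt "0 0 0 0 0 0 0"

```text
time_s: 66.6
ee_pos: [0.4946, 0.3638, 0.1056]
eef_rot: [3.142, -0.0, 0.801]
force: [-0.0, 0.1, -0.1]
grip_width: 0.0357
grip_force: 12.0
```

Request:
move_arm --pt "0 0 0 0.01 0 0 0" --pt "0 0 0 0 0 0 0" --pt "0.9 0 0 0 0 0 0" --pt "0.9 0 0 0 0 0 0" --pt "0.9 0 0 0 0 0 0" --pt "0.9 0 0 0 0 0 0" --pt "0.9 0 0 0 0 0 0" --pt "0.9 0 0 -0.2 0 0 0" --pt "0.9 0 0 -0.6 0 0 0" --pt "0.9 0 0 -0.6 0 0 0" --pt "0.9 0 0 -0.6 0 0 0" --pt "0.9 0 0 0 0 0 0" --pt "0.9 0 0 0 0 0 0" --pt "0.9 0 0 0 0 0 0"

```text
time_s: 68.0
ee_pos: [0.4942, 0.3635, 0.204]
eef_rot: [-3.141, 0.002, 0.801]
force: [0.6, -0.1, -0.5]
grip_width: 0.0844
grip_force: 0.0
```

Run:
```python
from h import *
p=shot('wrist');a=p['color'][110:240,190:330];ell(p,'tweeter',.129)
s=shot('side')
ell(s,'blue_ring',.016);ell(s,'old_collar',.02);ell(s,'tweeter',.118)
b=s['color'][230:360,130:310]
f=lambda x:cv2.resize(x,(390,390*x.shape[0]//x.shape[1]),interpolation=3)
a=f(a);b=f(b);h=max(len(a),len(b));pad=lambda x:cv2.copyMakeBorder(x,0,h-len(x),0,0,0)
cv2.imwrite('pics/w12.png',np.hstack([pad(a),pad(b)]))
```

```text
tweeter 0.84 1566 px [260.6 189.7] [41.6 47.7] world [0.497  0.3656 0.129 ] tool mm [ 3.5  0.6 74.8]
blue_ring 0.61 166 px [280.5 188.6] [12.9 17. ] world [ 0.4724 -0.121   0.016 ] tool mm [-362.9  321.7  188.5]
old_collar none
tweeter 0.7 431 px [221.9 305. ] [20.9 26.1] world [0.4936 0.3679 0.118 ] tool mm [ 2.5 -3.5 86.5]
```

View pics/w12.png

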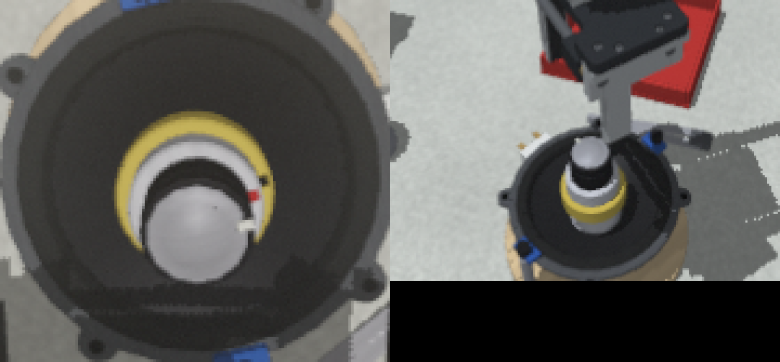

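The composite picture shows the yellow collar, spacer and tweeter stacked coaxially. Their index marks line up, at (263,182), (253,197) and (246,226). The old collar was measured in the scrap tray earlier. The gripper is clear of everything.

```bash
python3 -c "
from station import ctrl
print(ctrl.hand_in())"
```

```text
the job is handed in; nothing more can be done
None
```

The tweeter post is rebuilt and the job handed in at about 68 s: yellow collar, spacer and tweeter went on in order and slid fully home with their index marks aligned, the cracked collar went into the scrap tray, and the blue ring was left in the grey tray.

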